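Fetch the brass core from the blue-lidded box

TASK

Lift the blue lid off its box by the black grip and lay it flat, grip up, in the middle of the grey mat. Then lift the brass core out of the open box and stand it upright inside the white ring on the round black polishing turntable, and let go of it. The box with the red lid is clipped shut and is not needed.

Things in the scene. Friction and masses are not known exactly. Their poses are not given: they have to be found in the camera images.
- blue_lid_grip (a point): (Sizes in mm.) Black bar, 60 (x) x 20 (y), rising 38 above the blue lid's middle. Point: on the bar's axis, 26 above the lid's top face, z up; 89 above the bench at the start, 43 with the lid on the mat. Loose lid, 0.2 kg: plate 170 (x) x 140 (y) x 8, under it a tongue 152 x 122 x 6 hanging loosely in the mouth of its box; at the start centred and square on the box.
- core_centre (a point): Brass core (mm), 0.15 kg, upright on the blue-lidded box's floor, hidden by the lid: flange 40 wide, 10 high, then a stem 24 wide; 40 high in all. Point: on its axis, 20 above its foot, z up. Box: fixed opaque grey steel, 170 x 140 (long as the lid), 55 high, walls and floor 5; the core is within 25 of its centre lengthwise, 15 across. A like steel core on the far bench is not wanted.
- mat_centre (a point): Centre of the top of the flat grey mat, 200 (x) x 170 (y) mm, 3 thick, fixed to the bench. Mat, turntable, blue-lidded box and a like box with a red lid (fixed, clipped shut, 101 high with its grip) stand in a row across the bench (along world y) in any order, centres 200 mm or more apart. Other objects lie beyond the row or out at its sides.
- ring_centre (a point): Centre of the flat white ring (76 inside, 84 mm outside diameter) painted on the round polishing turntable: black felt top, green rim, 170 mm in diameter, 28 mm high, does not turn. The point is on the felt, 28 mm above the bench.
Things that resemble listed ones, but are neither listed nor needed, are in the scene too. There is more than one size of the part that bears blue_lid_grip; the job needs the middle-sized.

How it is judged:
On the way, in this order (a step that is already met when the one before it is completed fails the run):
1. the blue lid lies flat, grip up, in the middle of the grey mat (horizontal distance between blue_lid_grip and mat_centre below 0.05 m and height (world z) of blue_lid_grip below 0.055 m and angle between blue_lid_grip's own z axis and vertical below 0.17 rad), for 0.2 s.
2. the brass core is lifted clear of the box (height (world z) of core_centre above 0.08 m), for 0.1 s.
At the end, for the whole second after the job is handed in: The blue lid lies at rest, flat (within 10 degrees) and grip up, on the mat, its centre within 50 mm of the mat's centre; the brass core stands released, at rest and upright (within 10 degrees) on the turntable's top, its axis within 20 mm of the centre of the white ring (all of step 1 and horizontal distance between core_centre and ring_centre below 0.02 m and angle between core_centre's own z axis and vertical below 0.17 rad and height (world z) of core_centre between 0.042 and 0.055 m and linear speed of each of core, blue_lid below 0.02 m/s); the robot touches nothing.
It also fails if it takes over 64 s, if anything falls off the work surface, if the arm or the gripper's body presses on something with over 40 N, if the wrist force passes 120 N, or if a joint passes its speed limit or range.

ROBOT

A 7-joint arm with a two-finger parallel gripper is mounted at the origin on the work surface. World frame = base frame: x ahead of the robot, y to its left, z up, the work surface at z = 0. Lengths are in m, angles in rad, forces in N, time in s.
With the tool pointing down it reaches from about 0.4 to 0.85 m from the base axis. Payload 10.4 kg.
Tool frame: the origin (TCP) lies between the finger pads; the fingertips stand 19 mm ahead of it and the grasp point (between the pads) is the TCP; x points along the fingers, y is the direction in which the jaws open and shut, and the axes are right-handed (so a half turn about x gives the same grasp; the last joint's range is limited). The gripper opens to 87 mm and grips with 3 to 60 N. Pads are 19 mm wide; open, the fingers measure 117 mm over their backs; the gripper's body (75 mm by 190 mm) begins 51 mm behind the grasp point.
Start: joints at [1.193, 0.332, -0.065, 1.46, 0.022, 1.35, -0.088], TCP at [0.217, -0.586, 0.242] pointing down, gripper open.
Joint ranges: [-2.6, 2.6], [-0.5, 2.12], [-1.47, 1.34], [0.16, 2.42], [-1.27, 4.41], [0.06, 2.06], [-2.6, 2.6]. Speed limits (rad/s): [2.22, 2.22, 2.79, 2.79, 3.14, 3.14, 3.14].

INTERFACE

Orientations are given as a unit quaternion [x, y, z, w].
In Python, from bench import r gives the robot as it stands.
- The arm moves only by the tool drive_tool, never from a script. Its argument "motion" is a list of rows, each a list of 4 numbers: the shift along the tool's x, y, z in cm, then the turn about the tool's x in units of 5 degrees (1.0 is 5 degrees). In form: [[tx, ty, tz, twist], ...]. A call has 1 to 20 rows; each row is the pose to reach, as a shift and turn from the pose commanded when the call began, along the tool's axes at that moment; what a row does not reach only later rows make up. A row lasts 1/12 s, in which the tool goes at most 41.7 mm and 7.16 degrees, less where a joint would pass 70% of its speed; a pose out of reach is approached as far as the arm can. A call with a gripper value outside its range is refused whole. "grip" is the closure in counts, from 0 (fully open) to 255 (shut), set as the call begins (left out, the last holds). The fingers move at their own pace and stop on an object; "force" is the grip in N (left out, the last holds). Time passes only in rows, so rows that repeat a pose let the fingers close. It gives the time, the measured TCP pose, the force and the opening at its end, in the units of the state.
- r.read_state(): the state, without advancing time (a new reading comes with each control period).
- r.camera(name): name is "side" or "top"; returns the picture (420x560x3 uint8, red, green, blue); there is no depth.
- r.calibration(name): a dict with "fx", "fy", "cx", "cy" (pixels), "xyz" and "orientation" of the camera in the world. Camera axes: x right, y up, looking along -z (the intrinsics and any distortion apply to the point x, -y, -z); pixel columns grow to the right and rows downward; lengths in m; the calibration is good to about 2 mm. A picture is of the moment at which its call begins. calibration takes no time and is no camera call.
- r.close_job(): hands the job in, once; it reports no verdict.
The state is a dict: "time": time; "joint_positions": joint angles; "joint_vel": joint speeds; "joint_torque": joint torques, N m; "ee_pos": TCP position; "eef_rot": TCP orientation; "ft_force": force on the tool from outside, world axes, zero at the start; "torque": the same for the moment, N m; "width": finger opening in m.
Only numpy, scipy, OpenCV 4.12 (cv2) and the standard library are available. Lean on these libraries where they do the work, as an engineer would, in place of code of your own. Each camera call takes 0.05 s, during which the arm holds its last target.

## Working session

There is one attempt and no reset: what is moved stays moved. The work goes in short steps, Python scripts to look and compute and a tool call to move; the robot and the scene stay as the last step left them, time stands still between calls to the robot, and variables do not carry over. Pictures are saved under pics/ and viewed, and the job is handed in when it is done.

Besides the shell and the picture viewer there is one more tool, called after "Call:" as name(argument=value, ...) on one line, values as JSON. drive_tool: Moves the arm, as the interface text tells. Its arguments: {"type":"object","properties":{"motion":{"type":"array","items":{"type":"array","items":{"type":"number"}}},"grip":{"type":"number"},"force":{"type":"number"}},"required":["motion"]}

```bash
ls; mkdir -p pics; python3 - <<'E'
from bench import r
import cv2
for n in("top","side"):
    cv2.imwrite(f"pics/{n}0.png",r.camera(n)[:,:,::-1]); print(r.calibration(n))
s=r.read_state(); print(s)
E
```

```text
pics
{'fx': 408.0401122605433, 'fy': 408.0401122605433, 'cx': 281.53079987987087, 'cy': 209.75716564827275, 'xyz': array([0.26502729, 0.01568374, 1.14586969]), 'orientation': array([-0.06084801,  0.06568928,  0.70902078, -0.69947979])}
{'fx': 467.18902055373314, 'fy': 467.18902055373314, 'cx': 284.9629428163982, 'cy': 204.38397989491057, 'xyz': array([0.00384852, 0.51541785, 0.89359636]), 'orientation': array([-0.12536422,  0.32507388,  0.86524966, -0.36049107])}
{'time': 0.1, 'joint_positions': array([ 1.19337931,  0.33278203, -0.06469412,  1.46087441,  0.02163356,
        1.3498924 , -0.08850657]), 'joint_vel': array([ 0.00020115, -0.00195901,  0.00086345, -0.0011737 ,  0.00060456,
       -0.00015949,  0.00080754]), 'joint_torque': array([ 1.20652094e-03, -6.24546719e+01,  2.44741864e-02, -3.90718997e+01,
       -6.14546891e-02,  3.65855440e-02,  1.11008028e-04]), 'ee_pos': array([ 0.21700715, -0.5857683 ,  0.24084196]), 'eef_rot': array([-0.69589661, -0.12522638,  0.69611781, -0.12436338]), 'ft_force': array([ 0.13731172, -0.53481507, -0.62626581]), 'torque': array([ 0.04196608, -0.01075871, -0.03504731]), 'width': 0.08696030756766386}
```

View pics/top0.png

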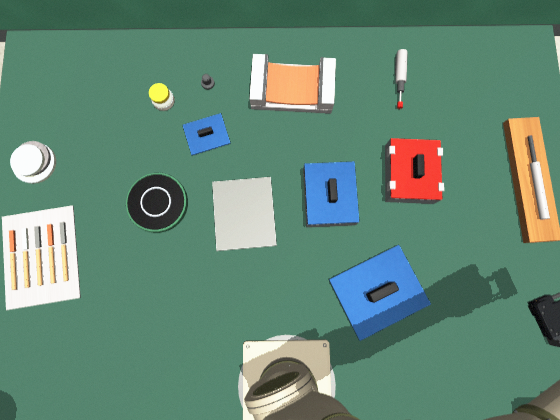

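View pics/side0.png

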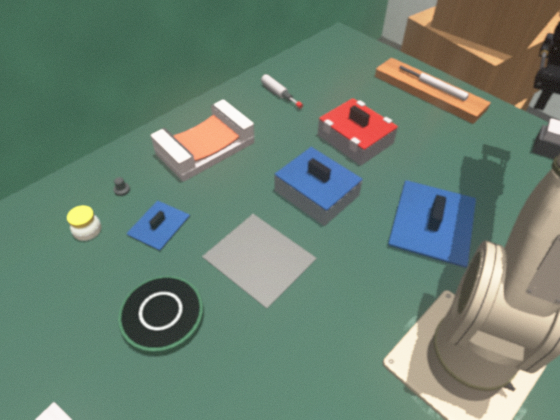

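Three blue lids are visible in top: a small one at (206,133) on the bench, a large one at (380,292) on the bench, and one at (332,193) on a grey box in the row. The last fits: it is on a box and middle-sized. I'll confirm in a crop and measure.

```bash
cat > h.py <<'E'
import numpy as np, cv2
from scipy.spatial.transform import Rotation as R
from bench import r
def px2w(n,u,v,z):
    c=r.calibration(n); d=R.from_quat(c['orientation']).apply([(u-c['cx'])/c['fx'],-(v-c['cy'])/c['fy'],-1])
    return c['xyz']+d*(z-c['xyz'][2])/d[2]
def w2px(n,p):
    c=r.calibration(n); q=R.from_quat(c['orientation']).inv().apply(np.array(p)-c['xyz'])
    return c['cx']+c['fx']*q[0]/-q[2], c['cy']-c['fy']*q[1]/-q[2]
def crop(im,x0,y0,x1,y1,s,f):
    cv2.imwrite(f,cv2.resize(im[y0:y1,x0:x1],None,fx=s,fy=s,interpolation=cv2.INTER_CUBIC))
E
python3 - <<'E'
from h import *
im=cv2.imread('pics/top0.png'); crop(im,290,140,390,240,6,'pics/c1.png'); crop(im,115,150,295,270,4,'pics/c2.png')
im=cv2.imread('pics/side0.png'); crop(im,260,130,380,230,6,'pics/c3.png')
E
```

```text
(no output)
```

View pics/c1.png

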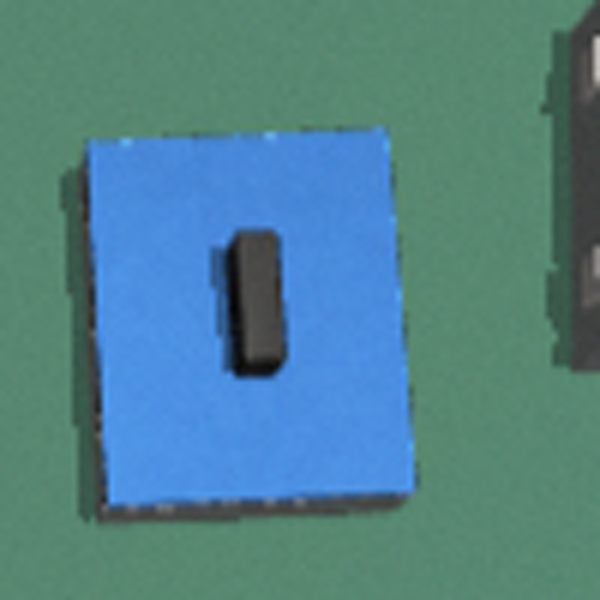

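View pics/c2.png

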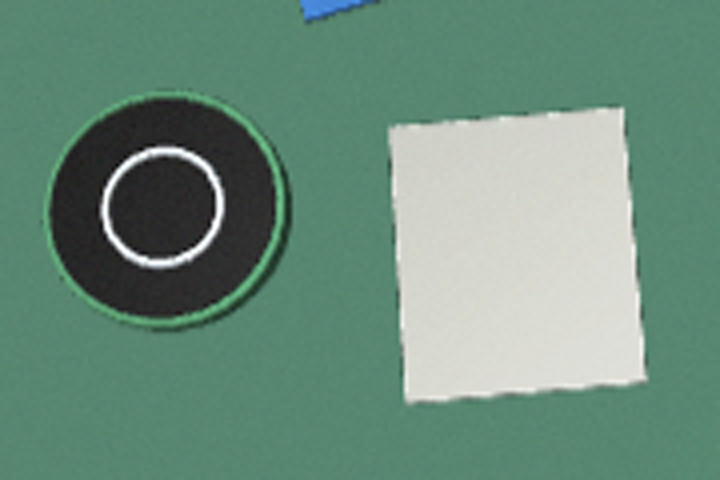

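View pics/c3.png

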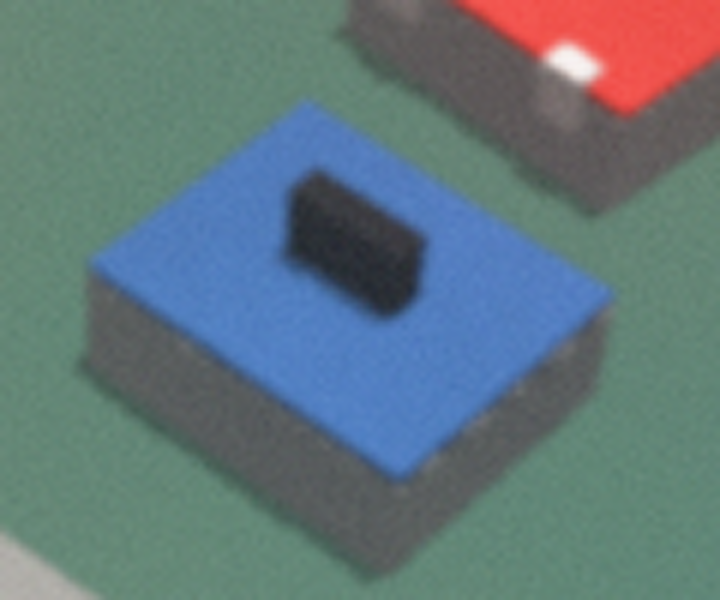

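```bash
python3 - <<'E'
from h import *
def q(n,pts,x0,y0,s,z):
    P=np.array([px2w(n,(a+.5)/s-.5+x0,(b+.5)/s-.5+y0,z) for a,b in pts]); return P
def rep(t,P):
    e=[np.linalg.norm(P[i]-P[(i+1)%4]) for i in range(4)]
    d=(P[0]+P[1]-P[2]-P[3]); print(t,P.mean(0).round(4),'edges',np.round(e,4),'yaw x-axis deg',np.degrees(np.arctan2(d[1],d[0])).round(2))
rep('lid top',q('top',[(88,142),(386,130),(413,493),(108,507)],290,140,6,.063))
rep('bar top',q('top',[(232,232),(276,232),(284,360),(240,362)],290,140,6,.101))
rep('mat top',q('top',[(389,127),(624,108),(646,380),(406,403)],115,150,4,.003))
rep('lid side',q('side',[(308,100),(612,293),(402,480),(90,262)],260,130,6,.063))
rep('ring',q('top',[(101,207),(162,146),(223,207),(162,268)],115,150,4,.028))
P=np.array([px2w('side',*p,.003) for p in [(254,216),(315,258),(266,303),(204,257)]]);rep('mat side',P)
P=np.array([px2w('side',*p,.028) for p in [(182,311),(161,292),(139,311),(161,329)]]);rep('ring side',P)
P=np.array([px2w('top',*p,.01) for p in [(398,246),(430,300),(362,338),(331,282)]]);rep('big lid',P)
print(R.from_quat(r.read_state()['eef_rot']).as_matrix().round(3))
E
```

```text
lid top [ 0.508  -0.1285  0.063 ] edges [0.1373 0.1689 0.1368 0.1694] yaw x-axis deg 1.57
bar top [ 0.5081 -0.1278  0.101 ] edges [0.0194 0.0576 0.0192 0.0585] yaw x-axis deg 1.38
mat top [0.4648 0.114  0.003 ] edges [0.1697 0.1972 0.1683 0.1992] yaw x-axis deg 4.15
lid side [ 0.5073 -0.1276  0.063 ] edges [0.1675 0.1381 0.1693 0.1383] yaw x-axis deg -87.7
ring [0.496  0.3588 0.028 ] edges [0.0593 0.0626 0.0589 0.0622] yaw x-axis deg 45.18
mat side [0.4631 0.1145 0.003 ] edges [0.1899 0.1596 0.1856 0.1641] yaw x-axis deg -87.52
ring side [0.4951 0.3589 0.028 ] edges [0.0663 0.0576 0.0643 0.0534] yaw x-axis deg -86.04
big lid [ 0.2414 -0.2606  0.01  ] edges [0.1674 0.2136 0.168  0.2134] yaw x-axis deg -63.13
[[-0.001  0.347 -0.938]
 [ 0.001 -0.938 -0.347]
 [-1.    -0.001  0.   ]]
```

The grey-box lid at (332,193) measures 169 x 137 mm in both views at z=63, against 213 x 168 for the big one. So it is the middle-sized lid, with its centre at (0.508,-0.128) and yaw about 2°. The mat is at (0.464,0.114), yaw 4°, and the ring at (0.4955,0.359). Next I move above the grip.

Call:
drive_tool(motion=[[0, -32.9, -43.2, 3.66], [0, -32.9, -43.2, 3.66], [0, -32.9, -43.2, 3.66], [0, -32.9, -43.2, 3.66], [0, -32.9, -43.2, 3.66], [0, -32.9, -43.2, 3.66], [0, -32.9, -43.2, 3.66], [0, -32.9, -43.2, 3.66], [0, -32.9, -43.2, 3.66], [0, -32.9, -43.2, 3.66], [0, -32.9, -43.2, 3.66], [0, -32.9, -43.2, 3.66], [0, -32.9, -43.2, 3.66], [0, -32.9, -43.2, 3.66], [0, -32.9, -43.2, 3.66], [0, -32.9, -43.2, 3.66], [0, -32.9, -43.2, 3.66], [0, -32.9, -43.2, 3.66], [0, -32.9, -43.2, 3.66], [0, -32.9, -43.2, 3.66]], grip=0, force=30)

```text
time: 1.77
ee_pos: [0.5076, -0.1283, 0.2416]
eef_rot: [0.707, 0.012, -0.707, 0.012]
ft_force: [-0.6, 0.1, -0.6]
width: 0.0871
```

```bash
cat >> h.py <<'E'
def go(x,y,z,yaw=None):
    s=r.read_state(); M=R.from_quat(s['eef_rot']).as_matrix(); t=M.T@(np.array([x,y,z])-s['ee_pos'])*100
    a=np.degrees(np.arctan2(M[1,1],M[0,1])); print('pos',s['ee_pos'].round(4),'jawyaw',a.round(2),'tilt',M[2,0].round(4),'F',s['ft_force'].round(1),'w',s['width'].round(4),'t',s['time'])
    print('move cm',t.round(2), 'twist', None if yaw is None else round((a-yaw)/5,2), 'j', s['joint_positions'].round(2))
E
python3 -c "
from h import *
go(.508,-.128,.089,-88)"
```

```text
Traceback (most recent call last):
  File "h.py", line 14, in go
    a=np.degrees(np.arctan2(M[1,1],M[0,1])); print('pos',s['ee_pos'].round(4),'jawyaw',a.round(2),'tilt',M[2,0].round(4),'F',s['ft_force'].round(1),'w',s['width'].round(4),'t',s['time'])
                                                                                                                                                        ^^^^^^^^^^^^^^^^
AttributeError: 'float' object has no attribute 'round'
```

Call:
drive_tool(motion=[[4, 0, 0, 0], [8, 0, 0, 0], [11, 0, 0, 0], [13, 0, 0, 0], [14.5, 0, 0, 0], [15.2, 0, 0, 0], [15.2, 0, 0, 0], [15.2, 0, 0, 0], [15.2, 0, 0, 0]])

```text
time: 2.52
ee_pos: [0.5087, -0.1278, 0.0908]
eef_rot: [0.708, 0.012, -0.706, 0.013]
ft_force: [-0.1, 0.4, -0.4]
width: 0.0869
```

Call:
drive_tool(motion=[[0, 0, 0, 0], [0, 0, 0, 0], [0, 0, 0, 0], [0, 0, 0, 0], [0, 0, 0, 0], [0, 0, 0, 0], [0, 0, 0, 0], [0, 0, 0, 0], [0, 0, 0, 0], [0, 0, 0, 0], [0, 0, 0, 0], [0, 0, 0, 0]], grip=255, force=40)

```text
time: 3.52
ee_pos: [0.5079, -0.1276, 0.0895]
eef_rot: [0.707, 0.012, -0.707, 0.013]
ft_force: [0.2, -0.7, 0.0]
width: 0.0197
```

```bash
sed -i "s/s\['width'\].round(4)/round(float(s['width']),4)/; s/a.round(2)/round(float(a),2)/" h.py
python3 -c "
from h import *
go(.508,-.128,.089,-88)
crop(r.camera('side')[:,:,::-1],200,80,400,280,3,'pics/s1.png')"
```

```text
pos [ 0.5079 -0.1276  0.0895] jawyaw -87.98 tilt -1.0 F [ 0.2 -0.7  0. ] w 0.0197 t 3.5167
move cm [ 0.05  0.04 -0.  ] twist 0.0 j [ 0.55  0.29 -0.44  1.88  0.15  1.   -1.49]
```

View pics/s1.png

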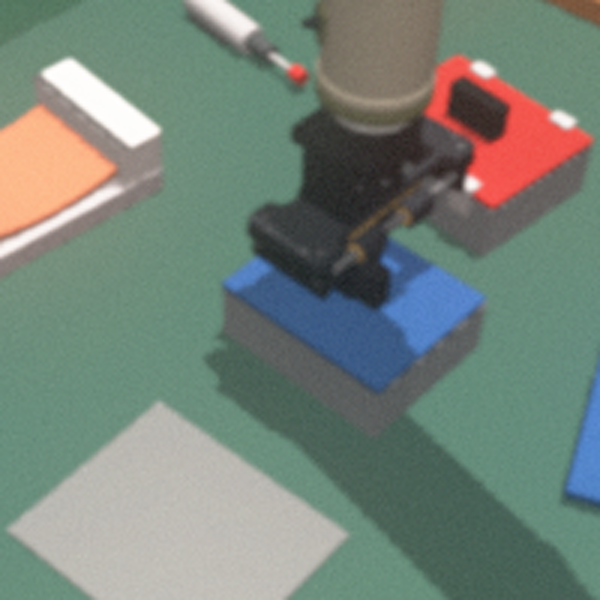

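The fingers hold the grip bar (opening 19.7 mm) and the lid is still square on its box. Now I lift it straight up.

Call:
drive_tool(motion=[[-0.5, 0, 0, 0], [-1.5, 0, 0, 0], [-3, 0, 0, 0], [-5, 0, 0, 0], [-7, 0, 0, 0], [-9, 0, 0, 0], [-10, 0, 0, 0], [-10, 0, 0, 0], [-10, 0, 0, 0], [-10, 0, 0, 0]])

```text
time: 4.4
ee_pos: [0.5073, -0.1274, 0.1884]
eef_rot: [-0.706, -0.013, 0.708, -0.012]
ft_force: [0.5, 0.1, -2.5]
width: 0.0197
```

```bash
python3 -c "
from h import *
go(.464,.114,.19,-85.8)
cv2.imwrite('pics/t2.png',r.camera('top')[:,:,::-1]);cv2.imwrite('pics/s2.png',r.camera('side')[:,:,::-1])"
```

```text
pos [ 0.5073 -0.1274  0.1884] jawyaw -87.97 tilt -1.0 F [ 0.5  0.1 -2.5] w 0.0197 t 4.4
move cm [ -0.14 -24.28   3.47] twist -0.43 j [ 0.57  0.18 -0.46  1.78  0.08  1.2  -1.44]
```

View pics/s2.png

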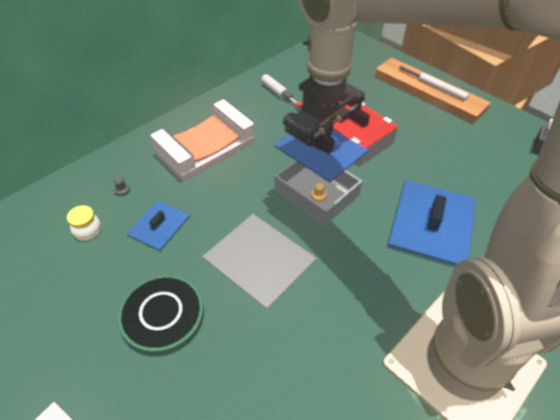

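View pics/t2.png

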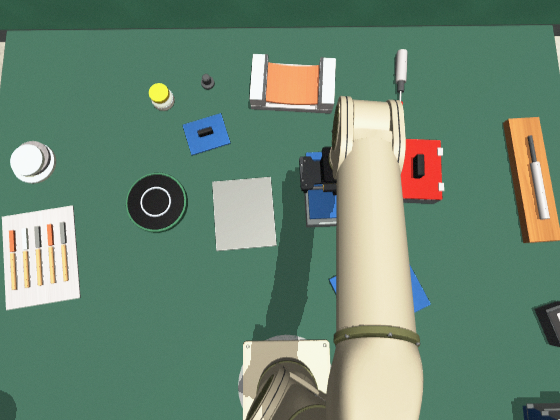

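The lid is lifted and level, and the brass core shows in the open box at side (319,190). I carry the lid across to the mat.

Call:
drive_tool(motion=[[0, -2, 0.3, -0.1], [0, -5, 0.7, -0.2], [0, -8, 1.1, -0.3], [0, -11, 1.5, -0.4], [0, -14, 2, -0.43], [0, -17, 2.4, -0.43], [0, -20, 2.8, -0.43], [0, -22.5, 3.2, -0.43], [0, -24, 3.4, -0.43], [0, -24.3, 3.5, -0.43], [2, -24.3, 3.5, -0.43], [5, -24.3, 3.5, -0.43], [8, -24.3, 3.5, -0.43], [10.5, -24.3, 3.5, -0.43], [12, -24.3, 3.5, -0.43], [12, -24.3, 3.5, -0.43], [12, -24.3, 3.5, -0.43], [12, -24.3, 3.5, -0.43]])

```text
time: 6.0
ee_pos: [0.465, 0.1141, 0.0704]
eef_rot: [0.707, 0.026, -0.706, 0.026]
ft_force: [0.0, 0.4, -2.1]
width: 0.0198
```

```bash
python3 -c "
from h import *
go(.464,.114,.043,-85.8)
cv2.imwrite('pics/s3.png',r.camera('side')[:,:,::-1])"
```

```text
pos [0.465  0.1141 0.0704] jawyaw -85.84 tilt -1.0 F [ 0.   0.4 -2.1] w 0.0198 t 6.0
move cm [2.74 0.   0.1 ] twist -0.01 j [ 0.26  0.26 -0.65  2.    0.19  0.95 -1.98]
```

View pics/s3.png

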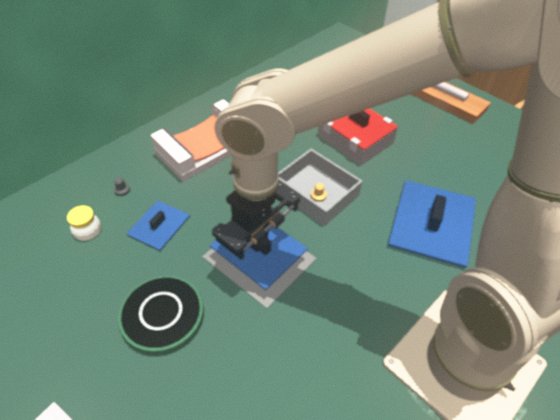

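The lid hangs level, centred over the mat around (260,250), about 27 mm up. I lower it and watch the force.

Call:
drive_tool(motion=[[0.7, 0, 0, 0], [1.4, 0, 0, 0], [2, 0, 0, 0], [2.4, 0, 0, 0], [2.6, 0, 0, 0], [2.6, 0, 0, 0], [2.6, 0, 0, 0], [2.6, 0, 0, 0]])

```text
time: 6.72
ee_pos: [0.4642, 0.114, 0.0435]
eef_rot: [-0.706, -0.026, 0.707, -0.026]
ft_force: [-2.0, -0.1, 4.2]
width: 0.0195
```

Contact. I release and rise.

Call:
drive_tool(motion=[[0, 0, 0, 0], [0, 0, 0, 0], [0, 0, 0, 0], [0, 0, 0, 0], [0, 0, 0, 0], [0, 0, 0, 0], [-1, 0, 0, 0], [-3, 0, 0, 0], [-6, 0, 0, 0], [-10, 0, 0, 0], [-14, 0, 0, 0], [-17, 0, 0, 0], [-18, 0, 0, 0], [-18, 0, 0, 0]], grip=80)

```text
time: 7.88
ee_pos: [0.4657, 0.1147, 0.227]
eef_rot: [0.709, 0.026, -0.705, 0.026]
ft_force: [0.7, 0.4, -0.3]
width: 0.0595
```

```bash
python3 -c "
from h import *
go(.508,-.128,.16,-88)
i=r.camera('side')[:,:,::-1];j=r.camera('top')[:,:,::-1]
cv2.imwrite('pics/s4.png',i);cv2.imwrite('pics/t4.png',j)
crop(i,265,140,370,225,6,'pics/s4c.png');crop(j,290,145,370,235,6,'pics/t4c.png')"
```

```text
pos [0.4657 0.1147 0.227 ] jawyaw -85.81 tilt -1.0 F [ 0.7  0.4 -0.3] w 0.0595 t 7.8833
move cm [ 6.72 24.51 -2.41] twist 0.44 j [ 0.32  0.06 -0.68  1.83  0.04  1.26 -1.86]
```

View pics/s4.png

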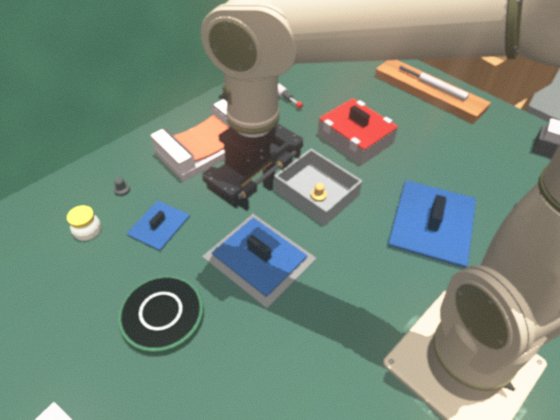

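View pics/s4c.png

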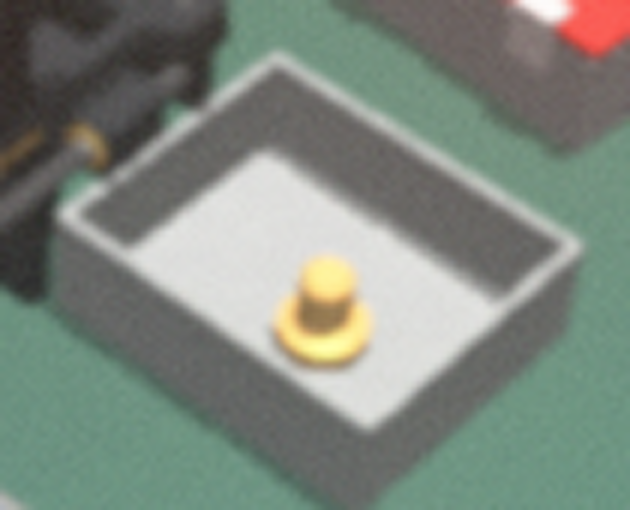

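View pics/t4.png

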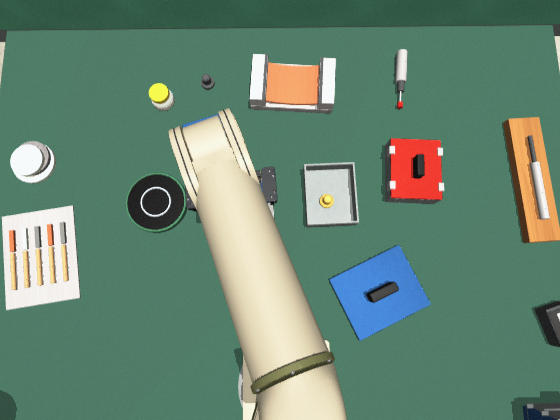

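View pics/t4c.png

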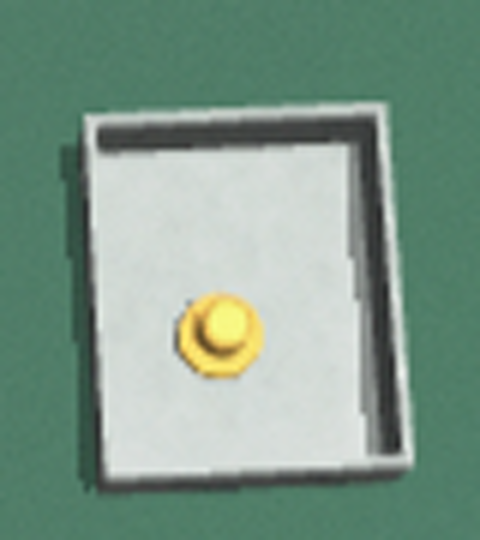

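The lid lies flat and grip up on the mat (side (259,255)). The brass core's top face is at side crop (329,275) and top crop (225,321), z=45 mm. I compute its position.

```bash
python3 -c "
from h import *
f=lambda n,a,b,x,y,z:print(n,px2w(n,(a+.5)/6-.5+x,(b+.5)/6-.5+y,z).round(4))
f('top',225,321,290,145,.045);f('top',220,336,290,145,.013);f('side',329,275,265,140,.045);f('side',323,325,265,140,.013)
for a,b in [(97,127),(235,110),(257,253),(118,260)]:0
# lid on mat from side
P=np.array([px2w('side',*p,.017) for p in [(253,220),(307,257),(266,291),(213,254)]]);print(P.mean(0))
"
```

```text
top [ 0.4955 -0.1194  0.045 ]
top [ 0.4949 -0.1207  0.013 ]
side [ 0.4937 -0.1194  0.045 ]
side [ 0.4945 -0.1199  0.013 ]
[0.46087922 0.1162168  0.017     ]
```

Call:
drive_tool(motion=[[0, 3, -0.1, 0.1], [0, 6.5, -0.3, 0.2], [0, 10, -0.5, 0.3], [0, 13.5, -0.6, 0.44], [0, 17, -0.8, 0.44], [0, 20, -1, 0.44], [0, 22.5, -1.1, 0.44], [0, 23.6, -1.1, 0.44], [3, 23.6, -1.1, 0.44], [6, 23.6, -1.1, 0.44], [9, 23.6, -1.1, 0.44], [11, 23.6, -1.1, 0.44], [12, 23.6, -1.1, 0.44], [12, 23.6, -1.1, 0.44], [12, 23.6, -1.1, 0.44], [12, 23.6, -1.1, 0.44]], grip=108, force=25)

```text
time: 9.32
ee_pos: [0.4933, -0.1203, 0.1047]
eef_rot: [0.708, 0.012, -0.706, 0.012]
ft_force: [-0.2, -0.1, 0.6]
width: 0.0502
```

```bash
python3 -c "
from h import *
go(.4945,-.1197,.037,-88)
i=r.camera('side')[:,:,::-1]
crop(i,240,100,380,225,5,'pics/s5c.png')"
```

```text
pos [ 0.4933 -0.1203  0.1047] jawyaw -88.0 tilt -1.0 F [-0.2 -0.1  0.6] w 0.0502 t 9.3167
move cm [ 6.77 -0.06 -0.11] twist -0.0 j [ 0.56  0.24 -0.45  1.91  0.12  1.02 -1.48]
```

View pics/s5c.png

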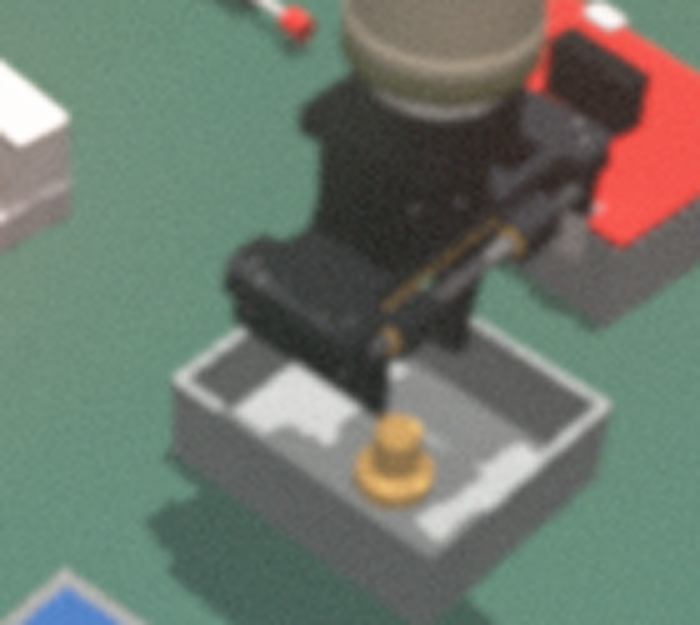

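The fingers straddle the core, clear of the walls. I descend and grip.

Call:
drive_tool(motion=[[1, -0.1, -0.1, 0], [2.2, -0.1, -0.1, 0], [3.5, -0.1, -0.1, 0], [4.8, -0.1, -0.1, 0], [5.8, -0.1, -0.1, 0], [6.4, -0.1, -0.1, 0], [6.7, -0.1, -0.1, 0], [6.7, -0.1, -0.1, 0], [6.7, -0.1, -0.1, 0], [6.7, -0.1, -0.1, 0]])

```text
time: 10.2
ee_pos: [0.494, -0.1196, 0.0371]
eef_rot: [0.707, 0.012, -0.707, 0.012]
ft_force: [-0.3, 0.8, -0.4]
width: 0.05
```

Call:
drive_tool(motion=[[0, 0, 0, 0], [0, 0, 0, 0], [0, 0, 0, 0], [0, 0, 0, 0], [0, 0, 0, 0], [0, 0, 0, 0], [0, 0, 0, 0], [0, 0, 0, 0]], grip=255)

```text
time: 10.87
ee_pos: [0.4937, -0.1199, 0.0368]
eef_rot: [0.707, 0.012, -0.707, 0.012]
ft_force: [-0.6, -2.6, 5.2]
width: 0.0234
```

Call:
drive_tool(motion=[[-0.5, 0, 0, 0], [-2, 0, 0, 0], [-4, 0, 0, 0], [-6.5, 0, 0, 0], [-9, 0, 0, 0], [-11.5, 0, 0, 0], [-13, 0, 0, 0], [-13, 0, 0, 0], [-13, 0, 0, 0], [-13, 0, 0, 0]])

```text
time: 11.7
ee_pos: [0.4927, -0.1191, 0.1652]
eef_rot: [-0.706, -0.013, 0.708, -0.012]
ft_force: [-1.1, -0.4, -2.4]
width: 0.0232
```

```bash
python3 -c "
from h import *
go(.4955,.3589,.16,-55)
i=r.camera('side')[:,:,::-1]
crop(i,240,50,380,225,4,'pics/s6c.png')"
```

```text
pos [ 0.4927 -0.1191  0.1652] jawyaw -88.01 tilt -1.0 F [-1.1 -0.4 -2.4] w 0.0232 t 11.7
move cm [  0.55 -47.76  -1.95] twist -6.6 j [ 0.57  0.17 -0.46  1.85  0.08  1.15 -1.45]
```

View pics/s6c.png

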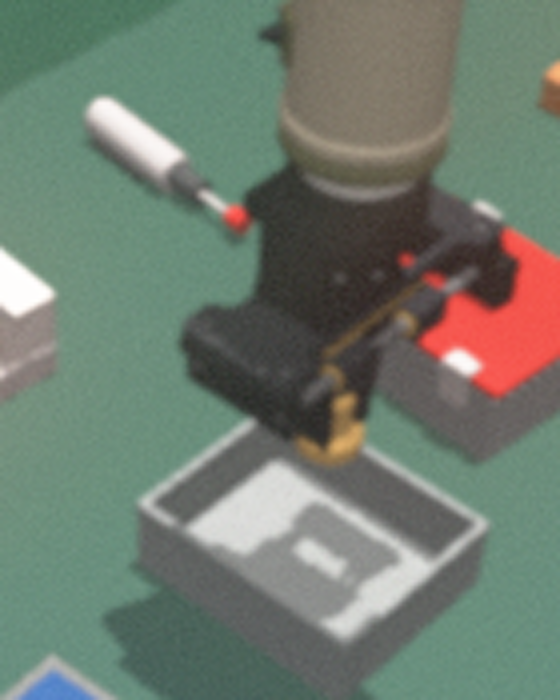

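The core is held upright and the box is empty. Now the traverse to the turntable.

Call:
drive_tool(motion=[[0, -1.5, -0.1, -0.3], [0, -4, -0.2, -0.7], [0, -7, -0.3, -1.1], [0, -10, -0.4, -1.5], [0, -13, -0.5, -1.9], [0, -16, -0.6, -2.3], [0, -19, -0.7, -2.7], [0, -22, -0.8, -3.1], [0, -25, -1, -3.5], [0, -28, -1.1, -3.9], [0, -31, -1.2, -4.3], [0, -34, -1.3, -4.7], [0, -37, -1.5, -5.1], [0, -40, -1.6, -5.5], [0, -43, -1.7, -5.9], [0, -45.5, -1.8, -6.3], [0, -47, -1.9, -6.6], [0, -47.8, -2, -6.6], [0, -47.8, -2, -6.6], [0, -47.8, -2, -6.6]])

```text
time: 13.42
ee_pos: [0.4966, 0.3585, 0.1657]
eef_rot: [-0.674, -0.212, 0.675, -0.213]
ft_force: [-0.2, -0.2, -1.7]
width: 0.0232
```

```bash
python3 -c "
from h import *
go(.4955,.3589,.060,-55)
i=r.camera('side')[:,:,::-1]
crop(i,90,180,290,360,3,'pics/s7c.png')"
```

```text
pos [0.4966 0.3585 0.1657] jawyaw -55.04 tilt -1.0 F [-0.2 -0.2 -1.7] w 0.0232 t 13.4167
move cm [10.57 -0.09  0.06] twist -0.01 j [-0.11  0.46 -0.76  1.56  0.33  1.25 -1.89]
```

View pics/s7c.png

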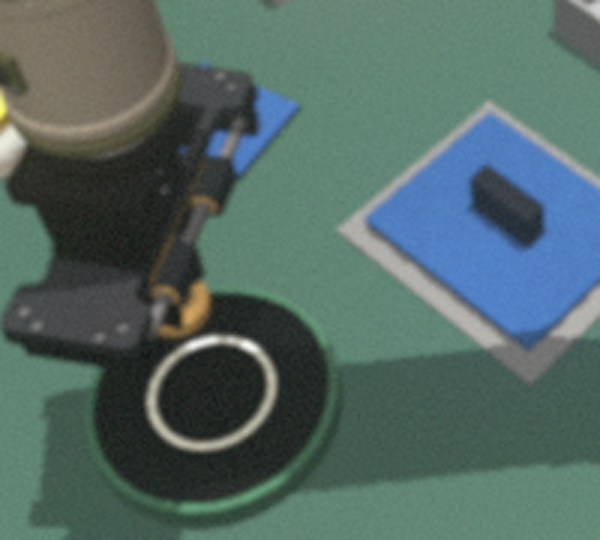

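I descend partway, then check the core for tilt.

Call:
drive_tool(motion=[[1.5, 0, 0, 0], [3.5, 0, 0, 0], [5.5, -0.1, 0.1, 0], [7, -0.1, 0.1, 0], [8, -0.1, 0.1, 0], [8.5, -0.1, 0.1, 0], [8.5, -0.1, 0.1, 0], [8.5, -0.1, 0.1, 0]])

```text
time: 14.13
ee_pos: [0.496, 0.359, 0.0822]
eef_rot: [0.675, 0.212, -0.674, 0.212]
ft_force: [-0.6, 0.3, -1.9]
width: 0.0231
```

```bash
python3 -c "
from h import *
go(.4955,.3589,.060,-55)
i=r.camera('side')[:,:,::-1]
crop(i,110,240,220,350,5,'pics/s8c.png')
i=r.camera('top')[:,:,::-1]
crop(i,100,150,210,260,5,'pics/t8c.png')"
```

```text
pos [0.496  0.359  0.0822] jawyaw -55.06 tilt -1.0 F [-0.6  0.3 -1.9] w 0.0231 t 14.1333
move cm [ 2.22 -0.02  0.05] twist -0.01 j [-0.14  0.55 -0.73  1.64  0.4   1.11 -1.94]
```

View pics/s8c.png

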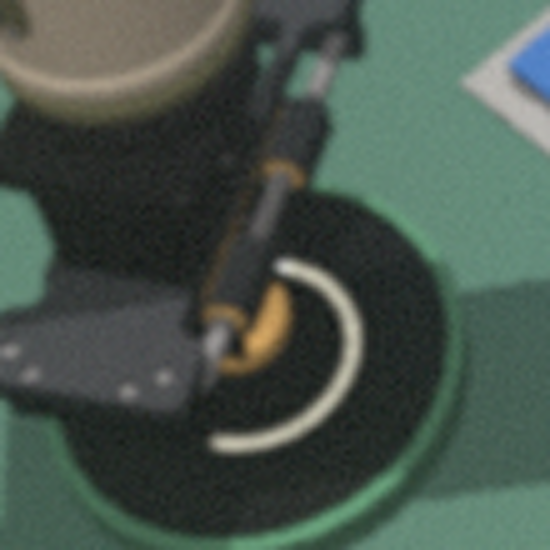

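View pics/t8c.png

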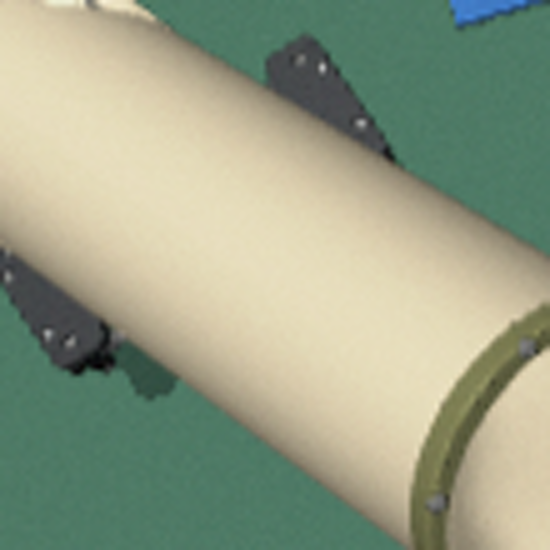

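```bash
python3 -c "
from h import *
im=cv2.imread('pics/s8c.png')
for z,c in((.0502,(0,0,255)),(.0602,(0,255,255))):
  for a in np.linspace(0,2*np.pi,60):
    u,v=w2px('side',[.496+.02*np.cos(a),.359+.02*np.sin(a),z]); cv2.circle(im,(int((u-110+.5)*5-.5),int((v-240+.5)*5-.5)),1,c,-1)
cv2.imwrite('pics/s8d.png',im)"
```

```text
(no output)
```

View pics/s8d.png

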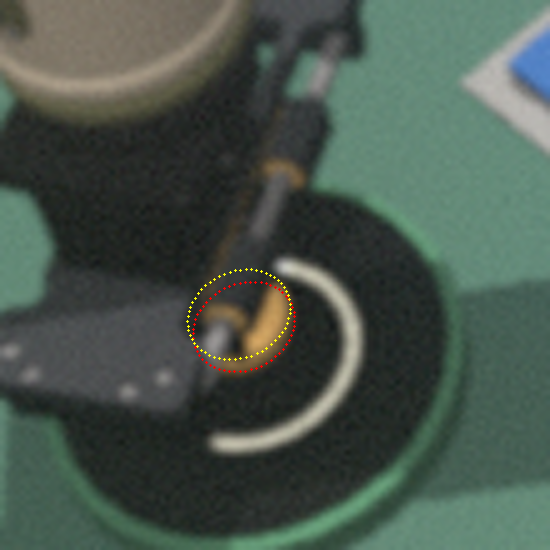

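The predicted flange outline (upright, at the expected height) matches the picture, so the core is upright in the grip. I lower the last 22 mm.

Call:
drive_tool(motion=[[0.6, 0, 0, 0], [1.2, 0, 0, 0], [1.7, 0, 0, 0], [1.9, 0, 0, 0], [2.1, 0, 0, 0], [2.2, 0, 0, 0], [2.2, 0, 0, 0], [2.2, 0, 0, 0], [2.2, 0, 0, 0]])

```text
time: 14.98
ee_pos: [0.4954, 0.3591, 0.0599]
eef_rot: [-0.674, -0.212, 0.675, -0.213]
ft_force: [-3.6, -3.8, 5.2]
width: 0.0235
```

Contact felt (about +7 N). I release gently and rise.

Call:
drive_tool(motion=[[0, 0, 0, 0], [0, 0, 0, 0], [0, 0, 0, 0], [0, 0, 0, 0], [0, 0, 0, 0], [0, 0, 0, 0], [-0.5, 0, 0, 0], [-1.5, 0, 0, 0], [-3.5, 0, 0, 0], [-6, 0, 0, 0], [-9, 0, 0, 0], [-12, 0, 0, 0], [-15, 0, 0, 0], [-15, 0, 0, 0]], grip=90)

```text
time: 16.15
ee_pos: [0.4971, 0.3614, 0.217]
eef_rot: [0.678, 0.214, -0.671, 0.212]
ft_force: [0.0, -0.2, 1.0]
width: 0.0564
```

Call:
drive_tool(motion=[[-1, 4, 0, 0], [-2, 8, 0, 0], [-2, 12, 0, 0], [-2, 16, 0, 0], [-2, 20, 0, 0], [-2, 24, 0, 0], [-2, 28, 0, 0], [-2, 32, 0, 0], [-2, 34, 0, 0], [-2, 34, 0, 0], [-2, 34, 0, 0], [-2, 34, 0, 0]])

```text
time: 17.15
ee_pos: [0.6901, 0.082, 0.2301]
eef_rot: [0.674, 0.213, -0.674, 0.213]
ft_force: [-0.2, 0.2, 0.7]
width: 0.0562
```

```bash
python3 -c "
from h import *
go(.4955,.3589,.060,-55)
i=r.camera('side')[:,:,::-1];cv2.imwrite('pics/s9.png',i)
crop(i,110,240,220,350,5,'pics/s9c.png')
i=r.camera('top')[:,:,::-1];cv2.imwrite('pics/t9.png',i)
crop(i,110,150,290,270,4,'pics/t9c.png')"
```

```text
pos [0.6901 0.082  0.2301] jawyaw -54.95 tilt -1.0 F [-0.2  0.2  0.7] w 0.0562 t 17.15
move cm [ 17.04 -33.83   0.04] twist 0.01 j [ 0.23  0.57 -0.65  1.24  0.33  1.44 -1.34]
```

View pics/s9.png

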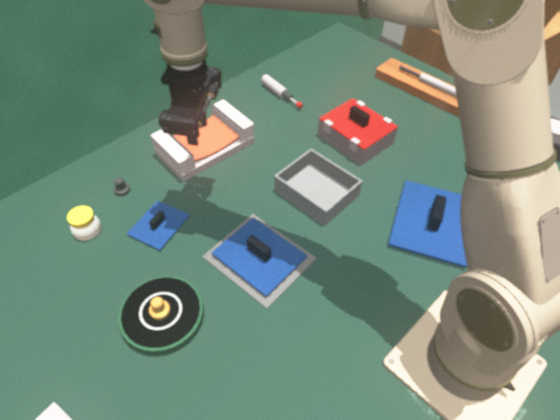

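View pics/s9c.png

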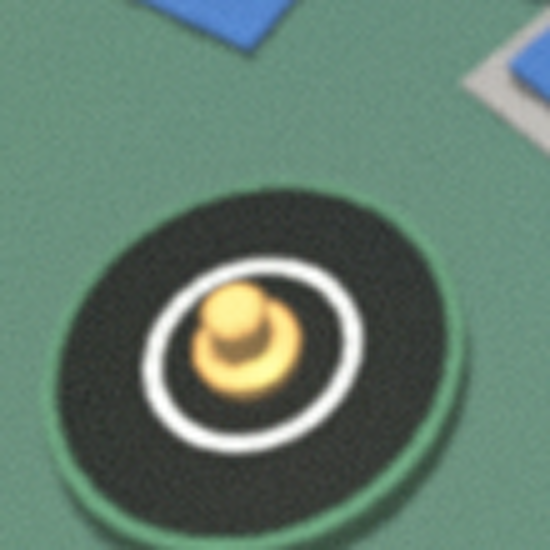

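View pics/t9c.png

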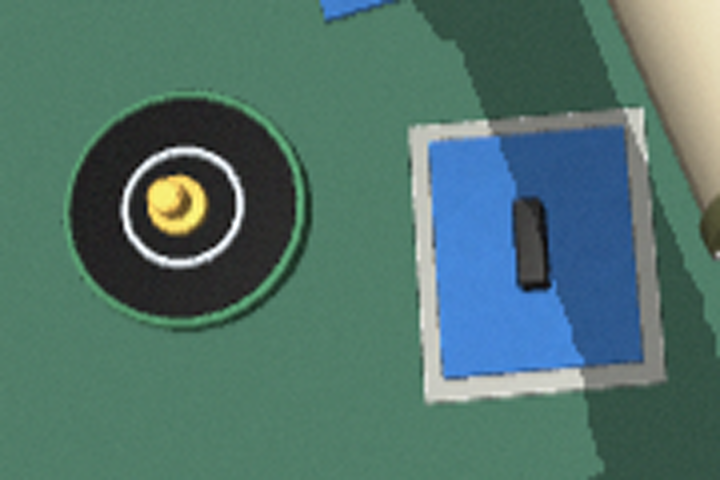

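The core stands upright inside the ring (top crop (178,205), ring centre (183,207)), and the lid is flat and centred on the mat. One numeric check, then I hand in.

```bash
python3 -c "
from h import *
f=lambda n,a,b,s,x,y,z:print(n,px2w(n,(a+.5)/s-.5+x,(b+.5)/s-.5+y,z).round(4))
f('top',168,194,4,110,150,.068);f('top',178,205,4,110,150,.036);f('side',235,310,5,110,240,.068);f('side',247,343,5,110,240,.036);f('top',183,207,4,110,150,.028);f('side',252,355,5,110,240,.028)
print(r.close_job())"
```

```text
top [0.4966 0.3563 0.068 ]
top [0.4956 0.3592 0.036 ]
side [0.4941 0.3606 0.068 ]
side [0.4973 0.3599 0.036 ]
top [0.4958 0.3581 0.028 ]
side [0.496  0.3602 0.028 ]
the job is handed in; nothing more can be done
None
```

I lifted the middle-sized blue lid off its box by its grip and set it flat, grip up, on the grey mat. I then stood the brass core upright in the white ring, let go of it and moved the arm clear. The job was handed in at about 17 s of the 64 s allowed; it reports no verdict.

- **Core:** both cameras put its axis within about 3 mm of the ring centre. The top and flange positions agree to a few millimetres, so it stands upright.
- **Lid:** it is flat in both last pictures, with the mat's border showing on all sides. A rough corner reading after release put its centre within about 4 mm of the mat's centre.
- **Forces:** the largest wrist forces I saw were about 5 N on each axis, when the core was gripped and set down.
- **Not checked:** I did not measure the speeds of the core and lid directly. Both looked at rest in the last pictures.
- **Disagreements:** no check failed. The two views differed by no more than about 4 mm. The gripper read 23.2 mm on the 24 mm stem.

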